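Lay out the tasting row for the customer across the counter

ROBOT

A 6-joint arm with a two-finger parallel gripper is mounted at the origin on the work surface. World frame = base frame: x ahead of the robot, y to its left, z up, the work surface at z = 0. Lengths are in mm, angles in rad, forces in N, time in s.
With the tool pointing down it reaches from about 400 to 825 mm from the base axis. Payload 7 kg.
Tool frame: the origin (TCP) lies on the front face of the gripper's body, between the roots of the fingers; the fingertips stand 73 mm ahead of it and the grasp point (between the pads) lies 54 mm ahead of it (finger_overhang is the distance from the TCP to the fingertips, in mm); z points along the fingers, y is the direction in which the jaws open and shut (so a half turn about z gives the same grasp; the last joint's range is limited). The gripper opens to 85 mm and grips with 20 to 120 N. Pads are 22 mm wide; open, the fingers measure 114 mm over their backs; the gripper's body (76 mm by 85 mm) begins 54 mm behind the grasp point. The pads swing forward as they close: fully open they stand 13 mm farther back than shut.
Start: joints at [-0.893, 0.359, 0.012, 0, -1.224, -0.288], TCP at [256.475, -624.353, 303.902] pointing down, gripper open.
Joint ranges: [-3.07, 3.07], [-1.43, 2.12], [-1.02, 1.25], [-3.03, 1.67], [-3.05, -0], [-3.03, 3.03]. Speed limits (rad/s): [2.39, 2.39, 3.01, 3.14, 3.14, 3.14].

INTERFACE

Orientations are given as [roll, pitch, yaw] about the fixed x, y, z axes, in that order (R = Rz(yaw) Ry(pitch) Rx(roll)).
In Python, from workcell import get_state, snapshot, get_calibration, hand_in, finger_overhang gives the robot as it stands.
- The arm moves only by the tool step_arm, never from a script. Its arguments are lists of equal length, an entry for each row: "delta_pos": the shift along the tool's x, y, z in m, a list of three; "delta_rot": the turn, a rotation vector about the tool's x, y, z in degrees, a list of three; "fingers": the opening, from 0 (shut) to 1 (fully open). In form: {"delta_pos": [[x, y, z], ...], "delta_rot": [[ax, ay, az], ...], "fingers": [fingers, ...]}. A call has 1 to 20 rows; each row is the pose to reach, as a shift and turn from the pose commanded when the call began, along the tool's axes at that moment; what a row does not reach only later rows make up. A row lasts 1/8 s, in which the tool goes at most 62.5 mm and 10.7 degrees, less where a joint would pass 70% of its speed; a pose out of reach is approached as far as the arm can. A call with a gripper value outside its range is refused whole. The fingers move at their own pace and stop on an object; "squeeze" is the grip in N (left out, the last holds). Time passes only in rows, so rows that repeat a pose let the fingers close. It gives the time, the measured TCP pose, the force and the opening at its end, in the units of the state.
- get_state(): the state, without advancing time (a new reading comes with each control period).
- snapshot(name): name is "side" or "top" or "wrist"; returns (picture, depth): 400x640x3 uint8, red, green, blue; 400x640 float32, mm along the optical axis (not along the pixel's ray), 0 where there is no reading.
- get_calibration(name): a dict with "fx", "fy", "cx", "cy" (pixels), "R" (3x3) and "t" (3): a world point X has camera coordinates R X + t. Camera axes: x right, y down, z forward; pixel columns grow to the right and rows downward; lengths in mm; the calibration is good to about 2 mm. A picture is of the moment at which its call begins: read the wrist's pose just before it. get_calibration takes no time and is no camera call; for the wrist camera it gives the pose at the moment of the call.
- hand_in(): hands the job in, once; it reports no verdict.
The state is a dict: "time": time; "q": joint angles; "joint_velocities": joint speeds; "joint_torque": joint torques, N m; "position": TCP position; "tool_rot": TCP orientation; "wrist_force": force on the tool from outside, world axes, zero at the start; "wrist_torque": the same for the moment, N m; "width": opening from 0.0 (shut) to 1.0 (fully open).
Only numpy, scipy, OpenCV 4.12 (cv2) and the standard library are available. Lean on these libraries where they do the work, as an engineer would, in place of code of your own. Each camera call takes 0.05 s, during which the arm holds its last target. There are 200 camera calls.

TASK

Move the four cheeses from the stock rack nearest you to the tasting rack in front of the customer, one upright in the middle of each bay, and leave them standing free. The customer faces you and must see them in the order you see them now, so as you look at it the row is reversed: the cheese now farthest left goes to the bay farthest right, the next one beside it, and so on. Set each cheese down, don't drop it, and leave the other things on the counter alone.

Things in the scene. Friction and masses are not known exactly. Their poses are not given: they have to be found in the camera images.
- ball_mid (a point): The ball cheese, loose: a waxed ball cheese with a flat foot and a flat top: 62 mm in diameter at the middle of its height, 56 mm high, foot and top 27 mm across, 0.12 kg. Point: its centre, half-way up; z up. It starts on its ripening board, turned up to 0.3 rad.
- drum_mid (a point): The drum cheese, loose: an upright round drum cheese with a white rind: 48 mm in diameter, 72 mm high, 0.13 kg. Point: its centre, half-way up; z up. It starts on its ripening board, turned up to 0.3 rad.
- pyramid_mid (a point): The pyramid cheese, loose: a goat's cheese in the shape of a square pyramid with its top cut off, grey ash rind: 62 mm square at the foot, 44 mm square at the flat top, 53 mm across at half height, 58 mm high, sides facing its own x and y axes, 0.16 kg. Point: its centre, half-way up; z up. It starts on its ripening board, turned up to 0.3 rad.
- half_mid (a point): The half wheel, loose: half of a small waxed wheel, D-shaped from above: 44 mm high, 74 mm long along its flat cut face and 37 mm from the cut face to the crown of the round side. Its x axis is square to the cut face, which lies 18.5 mm from the point on the -x side; round side at +x; 0.10 kg. Point: its centre, half-way up; z up. It starts on its ripening board, turned up to 0.3 rad.
- board_ball: The small plain spruce ripening board on which the ball cheese starts; it is fixed and stays where it is. One of four alike in a row on the stock rack, 100 mm deep (x) by 92 mm wide (y) by 12 mm thick. Origin at the centre of its underside; the cheese stands on its top, 12 mm above the origin and 30 mm above the counter.
- board_drum: The small plain spruce ripening board on which the drum cheese starts; it is fixed and stays where it is. One of four alike in a row on the stock rack, 100 mm deep (x) by 92 mm wide (y) by 12 mm thick. Origin at the centre of its underside; the cheese stands on its top, 12 mm above the origin and 30 mm above the counter.
- board_pyramid: The small plain spruce ripening board on which the pyramid cheese starts; it is fixed and stays where it is. One of four alike in a row on the stock rack, 100 mm deep (x) by 92 mm wide (y) by 12 mm thick. Origin at the centre of its underside; the cheese stands on its top, 12 mm above the origin and 30 mm above the counter.
- board_half: The small plain spruce ripening board on which the half wheel starts; it is fixed and stays where it is. One of four alike in a row on the stock rack, 100 mm deep (x) by 92 mm wide (y) by 12 mm thick. Origin at the centre of its underside; the cheese stands on its top, 12 mm above the origin and 30 mm above the counter.
- stock_rack: Fixed rack nearer the robot: two wooden rails between end blocks, 436 mm long (y, to the robot's left), 100 mm deep (x, away from the robot). Origin: centre of its underside, on the counter. The four ripening boards lie on it in a row at y = +150, +50, -50 and -150 mm; the end blocks stand 12 mm above the boards' tops.
- tasting_rack: Fixed slatted wooden tray beyond the stock rack, 410 mm long (y, to the robot's left), 112 mm deep (x, away from the robot). Origin: centre of its underside, on the counter. Four empty bays, centres at x = 0, y = +150, +50, -50, -150 mm, each 91 mm wide, open front and back; battens 8 mm thick between them stand 15 mm (end boards 22 mm) above the bay floor, which is 26 mm above the counter.
- mustard_jar: Bystander, loose: a mustard jar 64 mm in diameter and 85 mm high, to the left. Origin at the centre of its underside.
- cheese_plane: Bystander, loose: a cheese plane lying flat, wooden handle and steel blade, 215 mm long, to the right. Origin between handle and blade, at counter height.
- tasting_bowl: Bystander, loose: a white bowl 110 mm across and 45 mm high, to the far left. Origin at the centre of its underside.
Mind the look-alikes: they are no part of the job. Leave any red or turquoise look-alike of the part that bears drum_mid alone.

How it is judged:
By the outcome, as a careful person would: the job done as asked, in the order asked, and still so for the second after the job is handed in, with the robot touching nothing.
It also fails if it takes over 96 s, if anything falls off the work surface, if the arm or the gripper's body presses on something with over 40 N, if the wrist force passes 120 N, or if a joint passes its speed limit or range.

## Working session

There is one attempt and no reset: what is moved stays moved. The work goes in short steps, Python scripts to look and compute and a tool call to move; the robot and the scene stay as the last step left them, time stands still between calls to the robot, and variables do not carry over. Pictures are saved under pics/ and viewed, about 12 in all and at most 16, crops included, and the job is handed in when it is done.

Besides the shell and the picture viewer there is one more tool, called as name(argument=value, ...) on one line, values as JSON. step_arm: Moves the arm, as the interface text tells. Its arguments: {"type":"object","properties":{"delta_pos":{"type":"array","items":{"type":"array","items":{"type":"number"}}},"delta_rot":{"type":"array","items":{"type":"array","items":{"type":"number"}}},"fingers":{"type":"array","items":{"type":"number"}},"squeeze":{"type":"number"}},"required":["delta_pos","delta_rot","fingers"]}

```bash
mkdir -p pics; ls; cat > h.py <<'E'
import numpy as np, cv2
from workcell import *
def save(n,f,crop=None,s=1):
    im,d=snapshot(n); c=get_calibration(n)
    o=im if crop is None else im[crop[1]:crop[3],crop[0]:crop[2]]
    cv2.imwrite('pics/'+f,cv2.resize(o[:,:,::-1],None,fx=s,fy=s))
    np.savez('/tmp/'+f+'.npz',im=im,d=d,**c); return im,d,c
def cloud(d,c):
    v,u=np.indices(d.shape); p=np.stack([(u-c['cx'])/c['fx']*d,(v-c['cy'])/c['fy']*d,d],-1)
    return (p-np.array(c['t']))@np.array(c['R'])
E
python3 - <<'E'
from h import *
print(get_state()); print(finger_overhang() if callable(finger_overhang) else finger_overhang)
save('top','t1.png'); save('side','s1.png')
E
```

```text
pics
{'time': 0.0, 'q': array([-8.92870108e-01,  3.59340326e-01,  1.10682494e-02, -3.78332219e-04,
       -1.22411524e+00, -2.88110775e-01]), 'joint_velocities': array([ 0.0021161 , -0.00011501,  0.00086848, -0.00147753, -0.00030251,
        0.00039079]), 'joint_torque': array([ 1.59899319e-03, -5.83329642e+01,  2.93410474e+01,  6.93660557e+00,
       -6.16700403e-03,  1.07941577e-05]), 'position': array([ 256.3676223 , -624.01839042,  302.99271461]), 'tool_rot': array([ 3.13996618e+00, -1.11110559e-04, -2.75190595e+00]), 'wrist_force': array([ 0.71135809,  0.40978764, -0.44872867]), 'wrist_torque': array([ 0.04681056, -0.01367057,  0.01025988]), 'width': 0.9994898298697079}
72.6
```

View pics/t1.png

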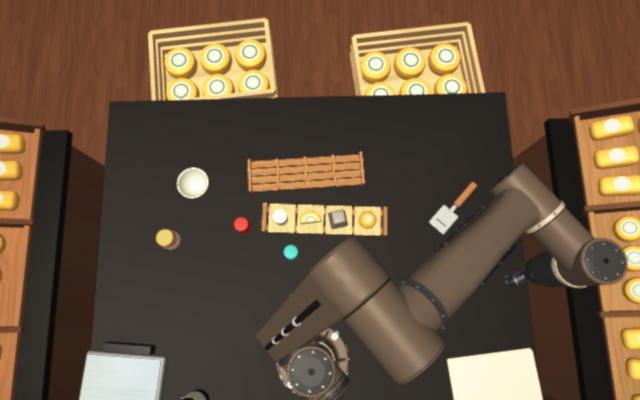

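View pics/s1.png

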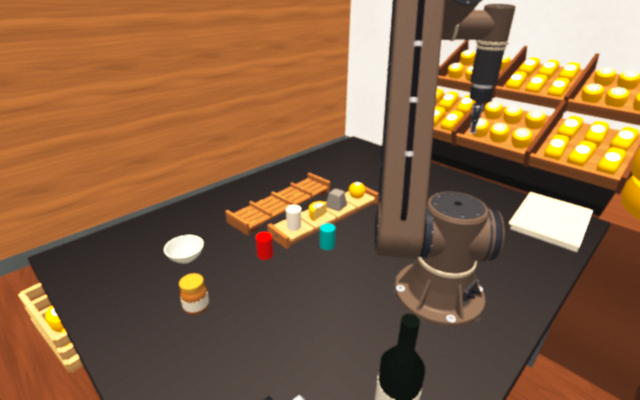

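The top view shows, left to right on the stock rack, the white drum at (280,216), the half wheel at (311,217), the pyramid at (339,217) and the ball at (368,219). The tasting rack is at (306,172). The things that could be mistaken for the drum are the red one at (241,225) and the turquoise one at (291,252). The white drum on the board is the one I want.

```bash
python3 - <<'E'
from h import *
z=np.load('/tmp/t1.png.npz'); c=z; P=cloud(z['d'],c)
for n,(u,v) in dict(drum=(280,216),half=(311,217),pyr=(339,217),ball=(368,219),red=(241,225),turq=(291,252),tl=(249,175),tr=(363,168),sl=(265,218),sr=(385,221),trc=(306,172)).items(): print(n,P[v,u].round(0))
im=z['im']; cv2.imwrite('pics/t1c.png',cv2.resize(im[140:270,225:400,::-1],None,fx=4.5,fy=4.5,interpolation=cv2.INTER_CUBIC))
w=get_calibration('wrist'); s=get_state()
print(w); 
from scipy.spatial.transform import Rotation as R
T=R.from_euler('xyz',s['tool_rot']).as_matrix(); Rc=np.array(w['R']); cam=-Rc.T@np.array(w['t'])
print('cam in tool',T.T@(cam-s['position']),(T.T@Rc.T).round(3)); print(T.round(3))
E
```

```text
drum [473.  99.  98.]
half [472.  -4.  70.]
pyr [466. -99.  88.]
ball [ 456. -197.   93.]
red [451. 235.  70.]
turq [353.  65.  76.]
tl [631. 211.  53.]
tr [ 650. -193.   40.]
sl [478. 157.  38.]
sr [ 455. -260.   47.]
trc [640.  10.  42.]
{'fx': 276.6842889622239, 'fy': 276.6842889622239, 'cx': 322.69102397662175, 'cy': 200.1242192981045, 'R': array([[-0.37930435,  0.92526945,  0.00215558],
       [ 0.88495856,  0.3620972 ,  0.29280362],
       [ 0.27014172,  0.11296929, -0.95617017]]), 't': array([673.67186763, -38.29259262, 379.05963068])}
cam in tool [ 74.86113045   0.37177228 -69.14043948] [[-0.001 -0.956 -0.293]
 [ 1.    -0.001  0.   ]
 [-0.001 -0.293  0.956]]
[[-0.925 -0.38  -0.001]
 [-0.38   0.925  0.001]
 [ 0.     0.001 -1.   ]]
```

View pics/t1c.png

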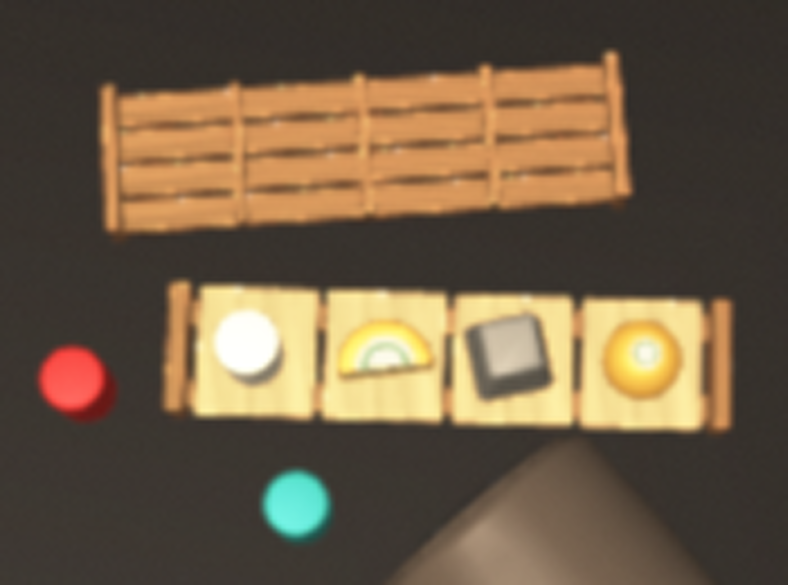

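The close crop confirms it: the white drum stands on the far-left board, and the red and turquoise ones stand on the counter. I'll move the wrist camera over the racks with the jaws along world x.

```bash
cat >> h.py <<'E'
from scipy.spatial.transform import Rotation as Ro
def go(x,y,z,yaw=-np.pi/2):
    s=get_state(); T=Ro.from_euler('xyz',s['tool_rot']); G=Ro.from_euler('xyz',[np.pi,0,yaw])
    print('d',(T.inv().apply(np.array([x,y,z])-s['position'])/1000).round(4),'rot',np.degrees((T.inv()*G).as_rotvec()).round(2), 't',s['time'])
E
python3 -c "
from h import *
go(540,-120,350)"
```

```text
d [-0.4539  0.3586 -0.0465] rot [ 8.000e-02  4.000e-02 -6.767e+01] t 0.1
```

step_arm(delta_pos=[[-0.4539,0.3586,-0.0465],[-0.4539,0.3586,-0.0465],[-0.4539,0.3586,-0.0465],[-0.4539,0.3586,-0.0465],[-0.4539,0.3586,-0.0465],[-0.4539,0.3586,-0.0465],[-0.4539,0.3586,-0.0465],[-0.4539,0.3586,-0.0465],[-0.4539,0.3586,-0.0465],[-0.4539,0.3586,-0.0465],[-0.4539,0.3586,-0.0465],[-0.4539,0.3586,-0.0465],[-0.4539,0.3586,-0.0465],[-0.4539,0.3586,-0.0465]], delta_rot=[[0,0,-67.67],[0,0,-67.67],[0,0,-67.67],[0,0,-67.67],[0,0,-67.67],[0,0,-67.67],[0,0,-67.67],[0,0,-67.67],[0,0,-67.67],[0,0,-67.67],[0,0,-67.67],[0,0,-67.67],[0,0,-67.67],[0,0,-67.67]], fingers=[1,1,1,1,1,1,1,1,1,1,1,1,1,1], squeeze=30)

```text
time: 1.85
position: [539.7, -121.1, 350.5]
tool_rot: [-3.142, -0.0, -1.572]
wrist_force: [0.2, -0.5, 0.4]
width: 1.0
```

```bash
python3 -c "
from h import *
im,d,c=save('wrist','w1.png')
go(540,40,350)"
```

```text
d [-1.609e-01 -1.000e-04  5.000e-04] rot [-0.01  0.   -0.07] t 1.9
```

View pics/w1.png

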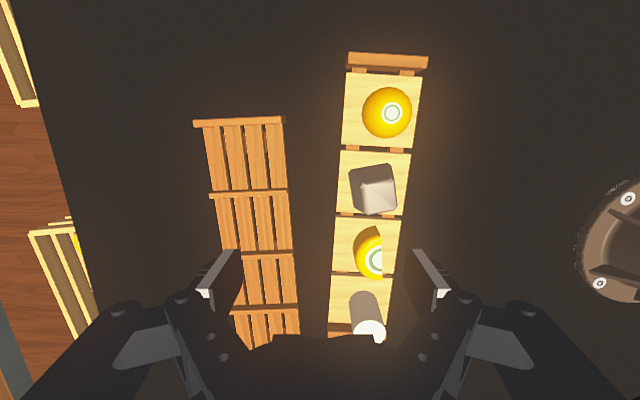

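The wrist view, with image up being world −y, shows the ball at (388,112), the pyramid at (373,188), the half wheel at (370,253) and the drum at (368,315). The tasting rack runs from (240,120) down to (265,345). I'll take a second view shifted to +y for the drum and the left bays.

step_arm(delta_pos=[[-0.2,0,0],[-0.2,0,0],[-0.2,0,0],[-0.2,0,0],[-0.2,0,0],[-0.2,0,0]], delta_rot=[[0,0,0],[0,0,0],[0,0,0],[0,0,0],[0,0,0],[0,0,0]], fingers=[1,1,1,1,1,1])

```text
time: 2.65
position: [540.0, 78.8, 350.4]
tool_rot: [3.141, -0.0, -1.572]
wrist_force: [0.9, -0.5, 0.2]
width: 0.998
```

```bash
cat > m.py <<'E'
from h import *
im,d,c=save('wrist','w2.png')
# height maps from both wrist views, world grid 1 mm
for f in ('w1','w2'):
    z=np.load(f'/tmp/{f}.png.npz'); P=cloud(z['d'],z); P=P[z['d']>0]
    P=P[(P[:,0]>380)&(P[:,0]<740)&(abs(P[:,1])<290)&(P[:,2]<115)]
    print(f)
    for n,cx,cy,lo in (('drum',473,99,97),('half',472,-4,69),('pyr',466,-99,82),('ball',456,-197,80)):
        q=P[(np.hypot(P[:,0]-cx,P[:,1]-cy)<50)]; zt=np.percentile(q[:,2],98) if len(q) else 0
        q=q[q[:,2]>zt-4]
        if len(q)<20: continue
        r=cv2.minAreaRect(q[:,:2].astype(np.float32)); print(n,len(q),'ztop',zt.round(1),'mean',q.mean(0).round(1),'rect',np.round(r[0],1),np.round(r[1],1),round(r[2],1))
    for n,xa,xb,zl in (('tast',570,710,20),('stock',400,530,20)):
        q=P[(P[:,0]>xa)&(P[:,0]<xb)&(P[:,2]>zl)]
        if n=='stock': q=q[q[:,2]<48]
        r=cv2.minAreaRect(q[:,:2].astype(np.float32)); print(n,np.round(r[0],1),np.round(r[1],1),round(r[2],2), 'z pct',np.percentile(q[:,2],[5,50,98]).round(1))
E
python3 m.py
```

```text
w1
drum 480 ztop 102.1 mean [472.2  92.4 101. ] rect [471.7  93.5] [32.8 45.7] 64.5
half 865 ztop 74.9 mean [472.8  -2.3  73.6] rect [475.3  -1.2] [34.9 69.4] 3.8
pyr 1099 ztop 88.4 mean [469.8 -97.7  87.1] rect [469.6 -96.9] [44.2 43.9] 10.5
ball 733 ztop 86.6 mean [ 461.2 -197.8   85.1] rect [ 460.6 -197.3] [36.  35.2] 5.5
tast [641.8   5.6] [115.9 397.3] 2.78 z pct [23.8 25.5 47.2]
stock [471.  -51.1] [437.1 100.3] 86.68 z pct [27.6 29.5 42.7]
w2
drum 1125 ztop 102.2 mean [474.8  99.6 101.1] rect [474.3 100.2] [45.8 45.5] 1.1
half 1416 ztop 74.9 mean [472.5  -1.3  73.4] rect [475.   -0.5] [35.2 68.5] 5.2
pyr 1547 ztop 88.4 mean [469.6 -92.7  87. ] rect [468.8 -93.8] [44.7 38.7] 8.0
tast [641.3  41.5] [113.5 349.7] 2.77 z pct [23.6 25.4 43.6]
stock [476.3  53.8] [370.9 101.2] 87.0 z pct [27.6 29.5 43.7]
```

View pics/w2.png

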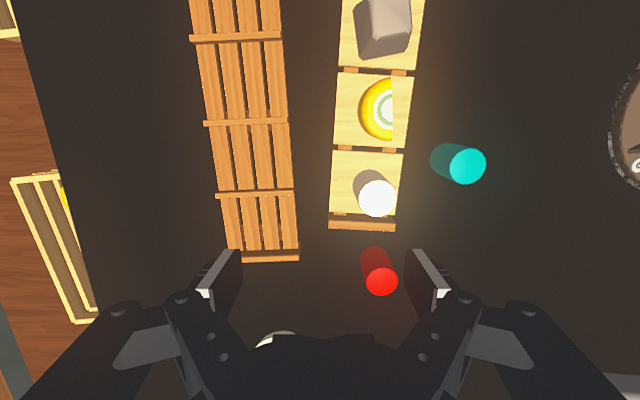

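The second view shows the drum at (377,198), the half wheel at (377,110), the pyramid at the top at (383,25), and bays with battens at rows 37, 121, 194 and 253. The red and turquoise ones are at (381,281) and (467,166). Next I'll fit the half wheel's cut face and the fingertip reach with the jaws open.

```bash
python3 - <<'E'
from h import *
for f in ('w1','w2'):
    z=np.load(f'/tmp/{f}.png.npz'); P=cloud(z['d'],z); P=P[z['d']>0]
    q=P[(np.hypot(P[:,0]-475,P[:,1])<50)&(P[:,2]>71)]
    ys=np.arange(-30,28,3); e=[(y,q[abs(q[:,1]-y)<2][:,0].min()) for y in ys if (abs(q[:,1]-y)<2).any()]
    e=np.array(e); p=np.polyfit(e[:,0],e[:,1],1); print(f,'cut line',p, np.degrees(np.arctan(-p[0])))
    C=np.array(z['d'])
    v,u=np.indices(C.shape); d=C
    cam=np.stack([(u-z['cx'])/z['fx']*d,(v-z['cy'])/z['fy']*d,d],-1)
    M=np.array([[0,-.956,-.293],[1,0,0],[0,-.293,.956]]); t=cam@M.T+[74.9,0.4,-69.1]
    k=(d>0)&(abs(t[...,0])<15)&(abs(t[...,1])<60)&(t[...,2]>0)&(t[...,2]<95)
    print('finger pts',k.sum(), t[k].min(0),t[k].max(0), np.percentile(t[k][:,2],[90,99]))
go(474.5,100,250)
E
```

```text
w1 cut line [-8.76030991e-02  4.58145421e+02] 5.006506804367151
finger pts 10211 [-1.35902767e+01 -5.99989101e+01  1.81038453e-03] [14.64974722 59.99975038 61.09205399] [47.02067689 57.72080677]
w2 cut line [-8.96831207e-02  4.57783765e+02] 5.124754081291997
finger pts 10227 [-1.33633522e+01 -5.99989120e+01  3.41234923e-03] [14.31764648 59.97833093 60.93886539] [47.03790301 57.64405121]
d [-0.0213  0.0656  0.1004] rot [ 0.   -0.   -0.08] t 2.7
```

The fingertips reach about 60 mm when open and 73 mm when shut, so I'll take the grasp point as about 49 mm ahead of the TCP at this width. First pick is the drum.

step_arm(delta_pos=[[-0.0213,0.0656,0.1],[-0.0213,0.0656,0.14],[-0.0213,0.0656,0.14],[-0.0213,0.0656,0.14],[-0.0213,0.0656,0.14],[-0.0213,0.0656,0.19],[-0.0213,0.0656,0.22],[-0.0213,0.0656,0.2344],[-0.0213,0.0656,0.2344],[-0.0213,0.0656,0.2344],[-0.0213,0.0656,0.2344],[-0.0213,0.0656,0.2344],[-0.0213,0.0656,0.2344],[-0.0213,0.0656,0.2344],[-0.0213,0.0656,0.2344]], delta_rot=[[0,0,0],[0,0,0],[0,0,0],[0,0,0],[0,0,0],[0,0,0],[0,0,0],[0,0,0],[0,0,0],[0,0,0],[0,0,0],[0,0,0],[0,0,0],[0,0,0],[0,0,0]], fingers=[1,1,1,1,1,1,1,1,1,0,0,0,0,0,0], squeeze=30)

```text
time: 4.58
position: [475.0, 101.5, 117.2]
tool_rot: [-3.14, 0.001, -1.57]
wrist_force: [-0.6, 0.2, 7.1]
width: 0.556
```

```bash
python3 - <<'E'
from h import *
save('wrist','g1.png'); print(get_state()['position'],get_state()['width'])
go(649.1,-138.3,215,-np.pi/2+.0485)
E
```

```text
[475.03653863 101.48805138 117.2679433 ] 0.5563199548605138
d [ 0.2398 -0.1741 -0.0976] rot [-0.11  0.05 -2.74] t 4.625
```

View pics/g1.png

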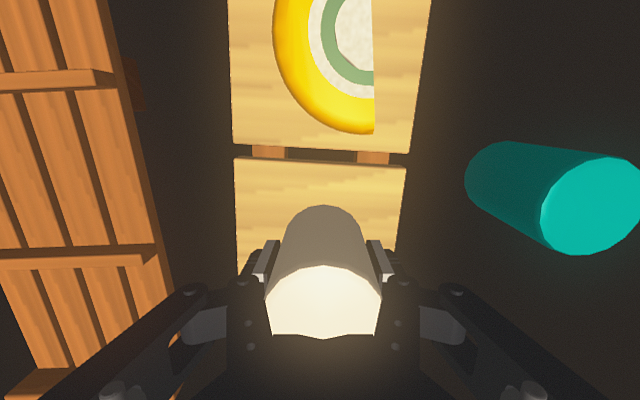

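The drum is held centred between the pads at (323,290), at an opening of 47 mm. I'll lift it and carry it over the far-right bay.

step_arm(delta_pos=[[0,0,-0.05],[0,0,-0.0976],[0,0,-0.0976],[0.06,-0.0435,-0.0976],[0.12,-0.087,-0.0976],[0.18,-0.1306,-0.0976],[0.2398,-0.1741,-0.0976],[0.2398,-0.1741,-0.0976],[0.2398,-0.1741,-0.0976],[0.2398,-0.1741,-0.0976]], delta_rot=[[0,0,0],[0,0,0],[0,0,0],[0,0,-0.7],[0,0,-1.4],[0,0,-2.1],[0,0,-2.74],[0,0,-2.74],[0,0,-2.74],[0,0,-2.74]], fingers=[0,0,0,0,0,0,0,0,0,0])

```text
time: 5.88
position: [647.8, -138.8, 212.3]
tool_rot: [3.14, 0.0, -1.524]
wrist_force: [-0.1, 0.3, -2.2]
width: 0.555
```

```bash
python3 - <<'E'
from h import *
go(649.1,-138.3,113,-np.pi/2+.0485)
im,d,c=save('wrist','p1.png')
P=cloud(d,c); q=P[(d>0)&(P[...,0]>585)&(P[...,0]<710)]
# batten/end positions on top of rail near right end
q=q[(q[:,2]>10)&(q[:,2]<60)]; 
e=q[q[:,2]>36]; print('battens y hist'); 
yy=e[:,1]+0*e[:,0]; xr=e[:,0]-641.8; yl=(e[:,1]-11.5)*np.cos(.0485)-(-1)*0-np.sin(.0485)*xr
h,b=np.histogram(yl,np.arange(-220,220,4)); print([(b[i]+2,h[i]) for i in range(len(h)) if h[i]>25])
E
```

```text
d [-0.0004 -0.0015  0.0993] rot [ 0.12  0.02 -0.09] t 5.875
battens y hist
[(np.int64(-206), np.int64(86)), (np.int64(-202), np.int64(735)), (np.int64(-198), np.int64(685)), (np.int64(-194), np.int64(270))]
```

View pics/p1.png

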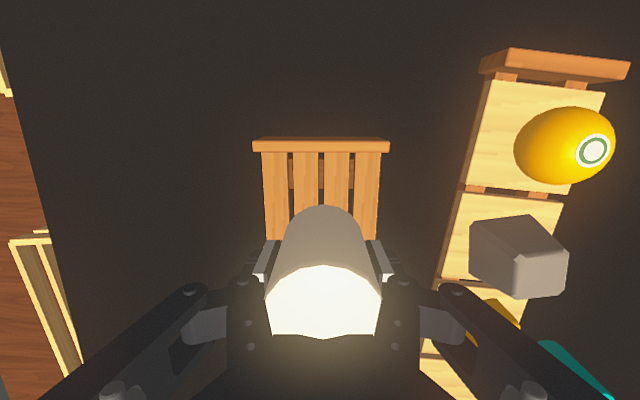

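The drum hangs centred over the far-right bay, with the end board at row 145, and the bay geometry agrees with my fit. I'll lower it slowly.

step_arm(delta_pos=[[-0.0004,-0.0015,0.03],[-0.0004,-0.0015,0.06],[-0.0004,-0.0015,0.08],[-0.0004,-0.0015,0.09],[-0.0004,-0.0015,0.095],[-0.0004,-0.0015,0.097],[-0.0004,-0.0015,0.0985],[-0.0004,-0.0015,0.0985],[-0.0004,-0.0015,0.0985]], delta_rot=[[0,0,0],[0,0,0],[0,0,0],[0,0,0],[0,0,0],[0,0,0],[0,0,0],[0,0,0],[0,0,0]], fingers=[0,0,0,0,0,0,0,0,0])

```text
time: 7.05
position: [650.2, -138.3, 115.5]
tool_rot: [-3.141, -0.0, -1.523]
wrist_force: [-0.1, -0.1, -1.8]
width: 0.554
```

step_arm(delta_pos=[[0,0,0.001],[0,0,0.0015],[0,0,0.002],[0,0,0.002]], delta_rot=[[0,0,0],[0,0,0],[0,0,0],[0,0,0]], fingers=[0,0,0,0])

```text
time: 7.55
position: [650.0, -138.2, 113.4]
tool_rot: [3.142, -0.0, -1.523]
wrist_force: [-2.2, 0.5, 2.3]
width: 0.552
```

Contact felt: the force went from −1.8 to +2.3 N. Releasing, then rising.

step_arm(delta_pos=[[0,0,0],[0,0,0],[0,0,0],[0,0,0],[0,0,0],[0,0,-0.03],[0,0,-0.09],[0,0,-0.1],[0,0,-0.1]], delta_rot=[[0,0,0],[0,0,0],[0,0,0],[0,0,0],[0,0,0],[0,0,0],[0,0,0],[0,0,0],[0,0,0]], fingers=[1,1,1,1,1,1,1,1,1])

```text
time: 8.68
position: [650.3, -138.1, 214.1]
tool_rot: [-3.139, 0.0, -1.523]
wrist_force: [-0.5, 0.2, -0.5]
width: 1.002
```

```bash
python3 - <<'E'
from h import *
print(get_state()['position']);go(475.2,-0.8,104,-np.pi/2+.089)
E
```

```text
[ 650.26321025 -138.10808359  214.08429677]
d [-0.1455  0.1686  0.1098] rot [-0.13  0.01 -2.36] t 8.675
```

step_arm(delta_pos=[[-0.036,0.042,0],[-0.072,0.084,0],[-0.11,0.126,0],[-0.1455,0.1686,0],[-0.1455,0.1686,0],[-0.1455,0.1686,0.02],[-0.1455,0.1686,0.06],[-0.1455,0.1686,0.09],[-0.1455,0.1686,0.1098],[-0.1455,0.1686,0.1098],[-0.1455,0.1686,0.1098]], delta_rot=[[0,0,-2.36],[0,0,-2.36],[0,0,-2.36],[0,0,-2.36],[0,0,-2.36],[0,0,-2.36],[0,0,-2.36],[0,0,-2.36],[0,0,-2.36],[0,0,-2.36],[0,0,-2.36]], fingers=[1,1,1,1,1,1,1,1,1,1,1])

```text
time: 10.05
position: [475.0, -1.1, 103.3]
tool_rot: [3.141, -0.0, -1.482]
wrist_force: [0.5, -0.0, 0.3]
width: 0.998
```

step_arm(delta_pos=[[0,0,0],[0,0,0],[0,0,0],[0,0,0],[0,0,0],[0,0,0],[0,0,0],[0,0,0]], delta_rot=[[0,0,0],[0,0,0],[0,0,0],[0,0,0],[0,0,0],[0,0,0],[0,0,0],[0,0,0]], fingers=[0,0,0,0,0,0,0,0])

```text
time: 11.05
position: [475.0, -0.8, 103.9]
tool_rot: [-3.141, 0.0, -1.481]
wrist_force: [-1.2, -0.1, 6.4]
width: 0.427
```

```bash
python3 - <<'E'
from h import *
save('wrist','g2.png'); print(get_state()['position'],get_state()['width'])
go(644.2,-38.4,215,-np.pi/2+.0485)
E
```

```text
[474.97142399  -0.81301938 103.95152161] 0.4209549363356184
d [ 0.0525 -0.1653 -0.1109] rot [-0.06  0.01  2.34] t 11.1
```

View pics/g2.png

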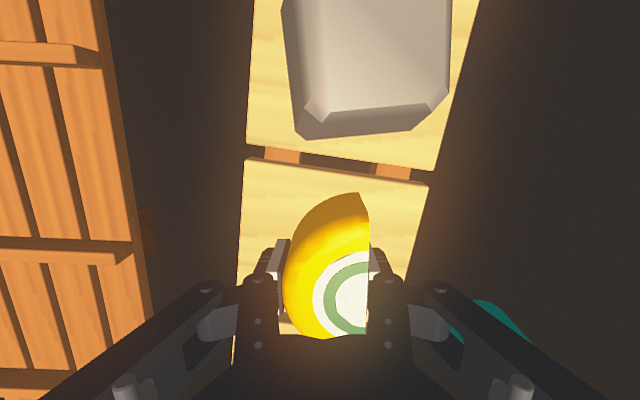

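The half wheel is held between its cut face and crown, around (330,290), and square to the pads. Next I'll carry it to the second bay from the right.

step_arm(delta_pos=[[0,0,-0.04],[0,0,-0.08],[0,0,-0.1109],[0.0175,-0.055,-0.1109],[0.035,-0.11,-0.1109],[0.0525,-0.1653,-0.1109],[0.0525,-0.1653,-0.1109],[0.0525,-0.1653,-0.1109],[0.0525,-0.1653,-0.1109]], delta_rot=[[0,0,0],[0,0,0],[0,0,0],[0,0,1],[0,0,2],[0,0,2.34],[0,0,2.34],[0,0,2.34],[0,0,2.34]], fingers=[0,0,0,0,0,0,0,0,0])

```text
time: 12.22
position: [643.0, -38.3, 214.4]
tool_rot: [3.141, 0.0, -1.522]
wrist_force: [0.1, 0.6, -0.7]
width: 0.425
```

```bash
python3 - <<'E'
from h import *
print(get_state()['position']); go(644.2,-38.4,100,-np.pi/2+.0485)
E
```

```text
[643.03947782 -38.30504178 214.42357103]
d [ 0.0002 -0.0012  0.1144] rot [0.01 0.01 0.01] t 12.225
```

step_arm(delta_pos=[[0,-0.0012,0.04],[0,-0.0012,0.08],[0,-0.0012,0.1],[0,-0.0012,0.108],[0,-0.0012,0.112],[0,-0.0012,0.1135],[0,-0.0012,0.1145],[0,-0.0012,0.1145],[0,-0.0012,0.1145]], delta_rot=[[0,0,0],[0,0,0],[0,0,0],[0,0,0],[0,0,0],[0,0,0],[0,0,0],[0,0,0],[0,0,0]], fingers=[0,0,0,0,0,0,0,0,0])

```text
time: 13.35
position: [645.3, -38.5, 100.0]
tool_rot: [-3.141, 0.0, -1.523]
wrist_force: [-0.0, 0.6, 0.5]
width: 0.426
```

step_arm(delta_pos=[[0,0,0.0007],[0,0,0.0013],[0,0,0.0013]], delta_rot=[[0,0,0],[0,0,0],[0,0,0]], fingers=[0,0,0])

```text
time: 13.72
position: [645.3, -38.5, 100.0]
tool_rot: [-3.141, -0.0, -1.522]
wrist_force: [-5.3, 1.1, 10.4]
width: 0.427
```

Contact, +10 N. Releasing and rising. I'll refine the pyramid from the close depth image already taken.

step_arm(delta_pos=[[0,0,0],[0,0,0],[0,0,0],[0,0,0],[0,0,0],[0,0,-0.03],[0,0,-0.09],[0,0,-0.115],[0,0,-0.115]], delta_rot=[[0,0,0],[0,0,0],[0,0,0],[0,0,0],[0,0,0],[0,0,0],[0,0,0],[0,0,0],[0,0,0]], fingers=[1,1,1,1,1,1,1,1,1])

```text
time: 14.85
position: [646.3, -38.3, 216.3]
tool_rot: [-3.137, 0.001, -1.522]
wrist_force: [-0.9, 0.9, -0.5]
width: 0.998
```

```bash
python3 - <<'E'
from h import *
save('wrist','p2.png')
for f in ('w1','g2','p2'):
    z=np.load(f'/tmp/{f}.png.npz'); P=cloud(z['d'],z); P=P[z['d']>0]
    for n,cx,cy,zl,r in (('pyr',470,-97,85.5,45),('drum',650,-138,94,40),('half',645,-38,66,50)):
        q=P[(np.hypot(P[:,0]-cx,P[:,1]-cy)<r)&(P[:,2]>zl)&(P[:,2]<zl+8)]
        if len(q)<50: continue
        R=cv2.minAreaRect(q[:,:2].astype(np.float32)); print(f,n,len(q),np.round(R[0],1),np.round(R[1],1),round(R[2],1))
go(469.6,-97.2,106,-np.pi/2+.18)
E
```

```text
w1 pyr 1006 [469.4 -96.6] [42.6 42.6] 10.2
g2 pyr 16104 [468.3 -91.5] [43.1 32.3] 10.2
p2 pyr 2276 [468.8 -96.9] [40.7 40.7] 8.3
p2 drum 4263 [ 648.5 -139.2] [45.3 45.3] 51.6
p2 half 2391 [642.5 -38.6] [33.8 68.2] 3.0
d [0.0504 0.1786 0.108 ] rot [-0.12  0.03 -7.56] t 14.9
```

View pics/p2.png

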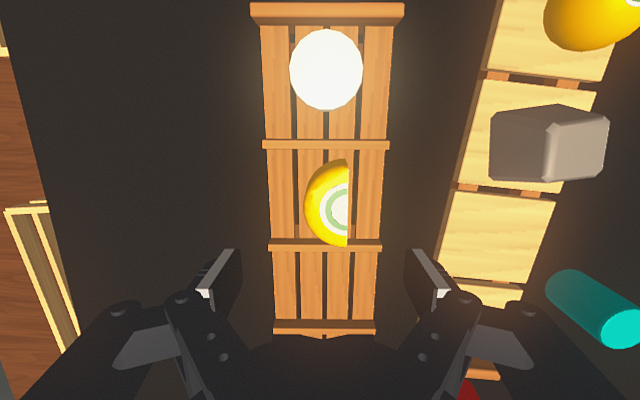

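The drum at (326,68) and the half wheel at (328,203) stand upright and centred in the two right-hand bays. The pyramid is at (550,142). Picking the pyramid next.

step_arm(delta_pos=[[0.013,0.045,0],[0.026,0.09,0],[0.039,0.135,0],[0.05,0.179,0],[0.05,0.179,0],[0.05,0.179,0.02],[0.05,0.179,0.06],[0.05,0.179,0.09],[0.05,0.179,0.108],[0.05,0.179,0.108],[0.05,0.179,0.108]], delta_rot=[[0,0,-2],[0,0,-4],[0,0,-6],[0,0,-7.4],[0,0,-7.4],[0,0,-7.4],[0,0,-7.4],[0,0,-7.4],[0,0,-7.4],[0,0,-7.4],[0,0,-7.4]], fingers=[1,1,1,1,1,1,1,1,1,1,1])

```text
time: 16.27
position: [469.3, -96.9, 105.5]
tool_rot: [3.141, -0.0, -1.393]
wrist_force: [0.1, 0.1, 0.1]
width: 0.999
```

step_arm(delta_pos=[[0,0,0],[0,0,0],[0,0,0],[0,0,0],[0,0,0],[0,0,0],[0,0,0]], delta_rot=[[0,0,0],[0,0,0],[0,0,0],[0,0,0],[0,0,0],[0,0,0],[0,0,0]], fingers=[0,0,0,0,0,0,0], squeeze=40)

```text
time: 17.15
position: [469.1, -97.0, 106.7]
tool_rot: [-3.14, -0.0, -1.393]
wrist_force: [-2.3, 2.2, 8.5]
width: 0.675
```

```bash
python3 - <<'E'
from h import *
save('wrist','g3.png'); print(get_state()['position'],get_state()['width'])
go(639.4,61.4,215,-np.pi/2+.0485)
E
```

```text
[469.12856586 -96.96319692 106.66787309] 0.6776365637707277
d [-0.1257 -0.1958 -0.108 ] rot [-0.09 -0.    7.41] t 17.2
```

View pics/g3.png

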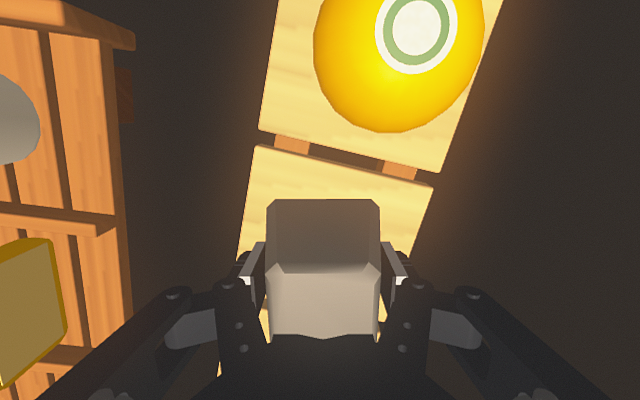

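The pyramid is held square at (323,270), with the pads on its lower half at an opening of 57 mm. Lifting and carrying.

step_arm(delta_pos=[[0,0,-0.03],[0,0,-0.07],[0,0,-0.108],[-0.032,-0.049,-0.108],[-0.063,-0.098,-0.108],[-0.095,-0.147,-0.108],[-0.1257,-0.1958,-0.108],[-0.1257,-0.1958,-0.108],[-0.1257,-0.1958,-0.108],[-0.1257,-0.1958,-0.108]], delta_rot=[[0,0,0],[0,0,0],[0,0,0],[0,0,2],[0,0,4],[0,0,6],[0,0,7.41],[0,0,7.41],[0,0,7.41],[0,0,7.41]], fingers=[0,0,0,0,0,0,0,0,0,0])

```text
time: 18.45
position: [638.5, 60.5, 213.7]
tool_rot: [3.141, 0.0, -1.523]
wrist_force: [-0.4, 0.2, -1.1]
width: 0.674
```

```bash
python3 - <<'E'
from h import *
s=get_state();print(s['position']); go(639.0,61.4,102.7,-np.pi/2+.0485)
im,d,c=save('wrist','p3.png'); P=cloud(d,c)
for z_ in (np.load('/tmp/g3.png.npz'),np.load('/tmp/p3.png.npz')): print('pyramid top depth',np.median(z_['d'][285:320,300:345]))
E
```

```text
[638.54388007  60.49533734 213.68299963]
d [-0.0009 -0.0005  0.111 ] rot [ 0.01  0.01 -0.06] t 18.45
pyramid top depth 104.5355
pyramid top depth 104.73989
```

View pics/p3.png

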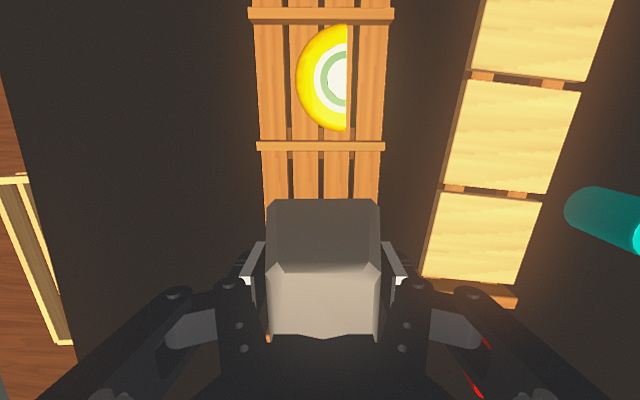

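The pyramid hangs at (323,270) with no slip (top depth 104.5, then 104.7) and is square to the rack. The half wheel stands clear at (325,78). Lowering.

step_arm(delta_pos=[[-0.0009,-0.0005,0.04],[-0.0009,-0.0005,0.08],[-0.0009,-0.0005,0.1],[-0.0009,-0.0005,0.106],[-0.0009,-0.0005,0.109],[-0.0009,-0.0005,0.1105],[-0.0009,-0.0005,0.1115],[-0.0009,-0.0005,0.1115],[-0.0009,-0.0005,0.1115]], delta_rot=[[0,0,0],[0,0,0],[0,0,0],[0,0,0],[0,0,0],[0,0,0],[0,0,0],[0,0,0],[0,0,0]], fingers=[0,0,0,0,0,0,0,0,0])

```text
time: 19.62
position: [640.2, 62.3, 102.8]
tool_rot: [-3.14, 0.0, -1.522]
wrist_force: [-1.1, -0.4, 5.4]
width: 0.673
```

step_arm(delta_pos=[[0,0,0.0006],[0,0,0.0012],[0,0,0.0012]], delta_rot=[[0,0,0],[0,0,0],[0,0,0]], fingers=[0,0,0])

```text
time: 20.0
position: [640.2, 62.3, 102.8]
tool_rot: [-3.14, 0.0, -1.522]
wrist_force: [-5.0, 0.4, 14.1]
width: 0.671
```

step_arm(delta_pos=[[0,0,0],[0,0,0],[0,0,0],[0,0,0],[0,0,0],[0,0,-0.03],[0,0,-0.09],[0,0,-0.112],[0,0,-0.112]], delta_rot=[[0,0,0],[0,0,0],[0,0,0],[0,0,0],[0,0,0],[0,0,0],[0,0,0],[0,0,0],[0,0,0]], fingers=[1,1,1,1,1,1,1,1,1])

```text
time: 21.12
position: [640.7, 62.4, 215.3]
tool_rot: [-3.137, 0.001, -1.523]
wrist_force: [0.4, -0.4, -0.5]
width: 1.0
```

```bash
python3 - <<'E'
from h import *
for f in ('w1','p1','g3'):
    z=np.load(f'/tmp/{f}.png.npz'); P=cloud(z['d'],z); P=P[z['d']>0]
    q=P[(np.hypot(P[:,0]-460,P[:,1]+197)<40)&(P[:,2]>84.5)&(P[:,2]<92)]
    if len(q)>30: R=cv2.minAreaRect(q[:,:2].astype(np.float32)); print(f,len(q),np.round(R[0],1),np.round(R[1],1),q[:,2].mean())
go(460.8,-197.3,106,-np.pi/2+.0485)
E
```

```text
w1 501 [ 460.9 -197.5] [30.4 30.2] 85.86945086864371
p1 1424 [ 461.8 -197.2] [32.2 31.4] 86.04751547317368
g3 6671 [ 459.8 -193.8] [32.6 23.8] 85.7621475998708
d [0.2509 0.1927 0.1081] rot [-0.25  0.07 -0.02] t 21.125
```

step_arm(delta_pos=[[0.05,0.0385,0],[0.1,0.077,0],[0.15,0.1155,0],[0.2,0.154,0],[0.251,0.1927,0],[0.251,0.1927,0],[0.251,0.1927,0],[0.251,0.1927,0.02],[0.251,0.1927,0.06],[0.251,0.1927,0.09],[0.251,0.1927,0.1085],[0.251,0.1927,0.1085],[0.251,0.1927,0.1085]], delta_rot=[[0,0,0],[0,0,0],[0,0,0],[0,0,0],[0,0,0],[0,0,0],[0,0,0],[0,0,0],[0,0,0],[0,0,0],[0,0,0],[0,0,0],[0,0,0]], fingers=[1,1,1,1,1,1,1,1,1,1,1,1,1])

```text
time: 22.75
position: [460.2, -197.2, 104.5]
tool_rot: [-3.141, -0.0, -1.521]
wrist_force: [-0.3, 0.0, 0.2]
width: 1.005
```

step_arm(delta_pos=[[0,0,0],[0,0,0],[0,0,0],[0,0,0],[0,0,0],[0,0,0],[0,0,0]], delta_rot=[[0,0,0],[0,0,0],[0,0,0],[0,0,0],[0,0,0],[0,0,0],[0,0,0]], fingers=[0,0,0,0,0,0,0], squeeze=30)

```text
time: 23.62
position: [460.0, -197.8, 105.4]
tool_rot: [-3.139, -0.0, -1.523]
wrist_force: [-1.0, 2.6, 5.3]
width: 0.704
```

```bash
python3 - <<'E'
from h import *
save('wrist','g4.png'); s=get_state(); print(s['position'],s['width'],s['wrist_force'])
go(634.5,161.3,230,-np.pi/2+.0485)
E
```

```text
[ 460.02133306 -197.76270249  105.38722366] 0.7036908764312195 [-1.01663007  2.00652055  5.04924369]
d [-0.3502 -0.1918 -0.1243] rot [-0.13 -0.01 -0.02] t 23.675
```

View pics/g4.png

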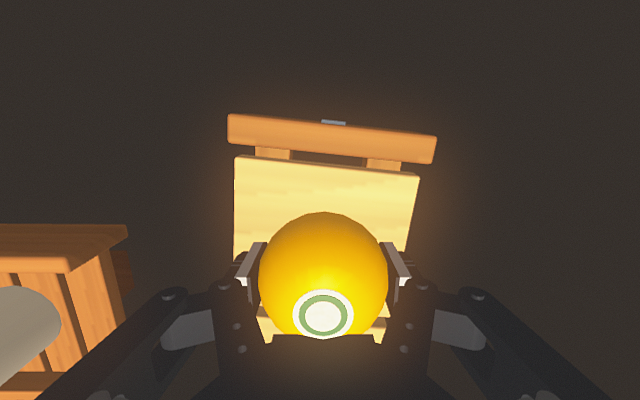

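The ball is held centred at (323,270), at an opening of about 60 mm, close to its equator. Carrying it gently to the far-left bay.

step_arm(delta_pos=[[0,0,-0.02],[0,0,-0.06],[0,0,-0.1],[0,0,-0.1243],[-0.03,-0.016,-0.1243],[-0.07,-0.038,-0.1243],[-0.11,-0.06,-0.1243],[-0.15,-0.082,-0.1243],[-0.19,-0.104,-0.1243],[-0.23,-0.126,-0.1243],[-0.27,-0.148,-0.1243],[-0.31,-0.17,-0.1243],[-0.335,-0.184,-0.1243],[-0.3502,-0.1918,-0.1243],[-0.3502,-0.1918,-0.1243],[-0.3502,-0.1918,-0.1243],[-0.3502,-0.1918,-0.1243]], delta_rot=[[0,0,0],[0,0,0],[0,0,0],[0,0,0],[0,0,0],[0,0,0],[0,0,0],[0,0,0],[0,0,0],[0,0,0],[0,0,0],[0,0,0],[0,0,0],[0,0,0],[0,0,0],[0,0,0],[0,0,0]], fingers=[0,0,0,0,0,0,0,0,0,0,0,0,0,0,0,0,0])

```text
time: 25.8
position: [633.8, 160.3, 228.8]
tool_rot: [-3.142, 0.0, -1.524]
wrist_force: [-0.2, -0.4, -0.9]
width: 0.703
```

```bash
python3 - <<'E'
from h import *
s=get_state();print(s['position'],s['width']); go(634.3,161.3,101.4,-np.pi/2+.0485)
save('wrist','p4.png')
E
```

```text
[633.84337825 160.27225442 228.80313767] 0.7025328778506966
d [-0.001  -0.0005  0.1274] rot [-0.    0.01 -0.08] t 25.8
```

View pics/p4.png

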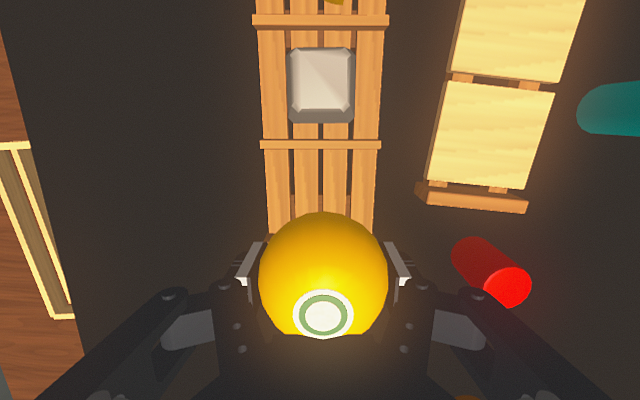

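The ball hasn't moved in the grip: its top ring is still at (323,315). The pyramid stands square in its bay at (320,85). Lowering the ball.

step_arm(delta_pos=[[-0.001,-0.0005,0.04],[-0.001,-0.0005,0.08],[-0.001,-0.0005,0.11],[-0.001,-0.0005,0.12],[-0.001,-0.0005,0.1245],[-0.001,-0.0005,0.126],[-0.001,-0.0005,0.1272],[-0.001,-0.0005,0.1272],[-0.001,-0.0005,0.1272]], delta_rot=[[0,0,0],[0,0,0],[0,0,0],[0,0,0],[0,0,0],[0,0,0],[0,0,0],[0,0,0],[0,0,0]], fingers=[0,0,0,0,0,0,0,0,0])

```text
time: 26.98
position: [634.7, 162.4, 101.8]
tool_rot: [-3.141, 0.0, -1.523]
wrist_force: [-0.5, 0.9, -1.2]
width: 0.706
```

step_arm(delta_pos=[[0,0,0.0006],[0,0,0.001],[0,0,0.001]], delta_rot=[[0,0,0],[0,0,0],[0,0,0]], fingers=[0,0,0])

```text
time: 27.35
position: [634.8, 162.3, 101.4]
tool_rot: [-3.141, 0.0, -1.522]
wrist_force: [-3.5, 0.0, 7.0]
width: 0.704
```

step_arm(delta_pos=[[0,0,0],[0,0,0],[0,0,0],[0,0,0],[0,0,0],[0,0,-0.03],[0,0,-0.08],[0,0,-0.13],[0,0,-0.19],[0,0.1,-0.25],[0,0.1,-0.25],[0,0.1,-0.25],[0,0.1,-0.25]], delta_rot=[[0,0,0],[0,0,0],[0,0,0],[0,0,0],[0,0,0],[0,0,0],[0,0,0],[0,0,0],[0,0,0],[0,0,0],[0,0,0],[0,0,0],[0,0,0]], fingers=[1,1,1,1,1,1,1,1,1,1,1,1,1])

```text
time: 28.98
position: [534.6, 157.5, 350.6]
tool_rot: [-3.141, 0.001, -1.522]
wrist_force: [-0.1, 0.8, -0.6]
width: 0.998
```

```bash
python3 - <<'E'
from h import *
im,d,c=save('wrist','f1.png'); P=cloud(d,c); P=P[d>0]
z1=np.load('/tmp/g4.png.npz')
for n,x,y,zt in (('ball',634.5,161.3,82),('pyr',639.4,61.4,84),('half',644.2,-38.4,70),('drum',649.1,-138.3,98)):
    q=P[(np.hypot(P[:,0]-x,P[:,1]-y)<48)&(P[:,2]>zt-3)]
    if len(q)>20: R=cv2.minAreaRect(q[:,:2].astype(np.float32)); print(n,len(q),'target',x,y,'got',np.round(R[0],1),np.round(R[1],1),round(R[2],1),'top',np.percentile(q[:,2],95).round(1))
print(get_state()['position'])
E
```

```text
ball 9957 target 634.5 161.3 got [618.5 162. ] [63.9 32. ] 2.0 top 369.0
pyr 1266 target 639.4 61.4 got [639.9  62. ] [42.8 42.5] 2.7 top 83.5
half 645 target 644.2 -38.4 got [641.9 -17.9] [33.8 27.8] 2.5 top 70.1
[534.83659453 157.47810962 349.77398175]
```

View pics/f1.png

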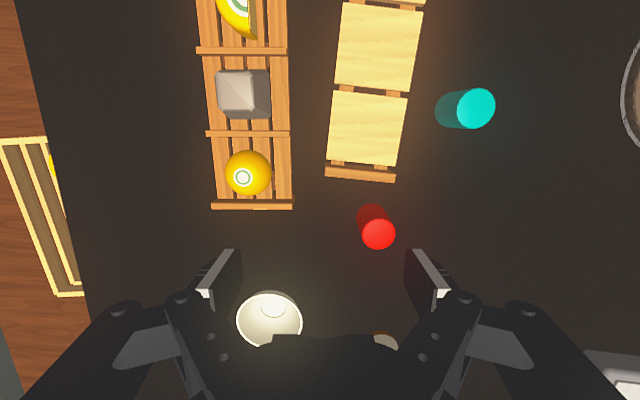

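The ball at (247,175), the pyramid at (243,93) and the half wheel at (240,15) stand upright in their bays. The red and turquoise ones haven't been touched. One last check with the side camera, plus the ball's numbers.

```bash
python3 - <<'E'
from h import *
z=np.load('/tmp/f1.png.npz'); P=cloud(z['d'],z); P=P[z['d']>0]
q=P[(np.hypot(P[:,0]-634.5,P[:,1]-161)<40)&(P[:,2]>80)&(P[:,2]<90)]; R=cv2.minAreaRect(q[:,:2].astype(np.float32)); print('ball',np.round(R[0],1),np.round(R[1],1),q[:,2].max())
save('side','s2.png',(200,150,420,290),3.6); print(get_state()['time'])
E
```

```text
ball [633.7 162. ] [27.8 28.7] 82.91481634617335
29.075
```

View pics/s2.png

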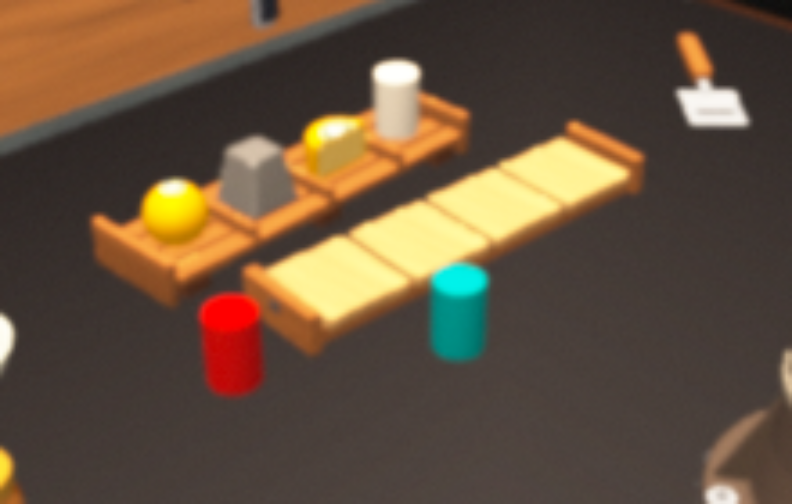

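The side crop shows ball (175,210), pyramid (257,177), half wheel (335,145) and drum (396,100) all upright, one to a bay, with the stock rack empty.

```bash
python3 -c "
from workcell import *
print(hand_in())"
```

```text
the job is handed in; nothing more can be done
None
```

All four cheeses now stand in the tasting rack in the reversed order: ball, pyramid, half wheel, drum from left to right as you look at it. I handed the job in at about 29 s. Each cheese was lowered until the wrist force showed it touching, then released.

- **Position:** in the last measurement of each, the cheeses were within about 2 mm of the middle of their bays, and none looked tipped in the side view. The half wheel is farthest off, about 2 mm toward the robot.
- **Failed or partial checks:**
  - The first final reading on the ball was wrong because it picked up the gripper fingers. Redone with a height limit, it came out within 1 mm.
  - The last wrist view cut off part of the half wheel and all of the drum. Their positions come from an earlier close view, and the side picture confirms only that they still stand upright.
- **Everything else:** the stock rack is empty, and the red and turquoise look-alikes, the cheese plane and the bowl show no sign of having been moved. The mustard jar was only partly visible in the last pictures, but the arm never went near it.

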